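# Seat a bearing and hold its housing against the sprung stop

## Task

Pick up the ball bearing, set it flat in the round recess of the square housing and press it down firmly until it is fully home. Then push the housing along the fixture's rails against the sprung black pad, straight and gently, until the pad has gone in about half of its travel (8 mm, about 12 N; never nearly to its end), and finish while still holding that steady push so that a mechanic can bolt the housing down. Leave the tappet and the valve spring where they are.

Things in the scene. Friction and masses are not known exactly. Their poses are not given: they have to be found in the camera images.
- bearing_center (a point): the ball bearing: steel ring 52 mm outside diameter, 15 mm thick, lying flat on the bench, 0.11 kg; grasp it across its diameter. This point is its centre, half-way up (7.5 mm above its underside); z is its axis. When fully home in the recess this point is 7.5 mm above recess_floor and its top stands 2 mm above the housing's top face.
- housing: the bearing housing: loose square aluminium block 80 x 80 mm, 28 mm high, about 0.5 kg, standing on the fixture's base between the rails, its open round recess upward. Origin: centre of its underside; x points along the rails to the pad, z up. Its rear face, the one to push, is 40 mm behind the origin (at x = -40 mm), its front face at x = +40 mm. The base and rails are oiled: it slides with little friction (about 1 to 3 N).
- recess_floor (a point): centre of the floor of the housing's recess, 15 mm above the housing's underside and 13 mm below its top face. The recess is round, 55 mm wide with a 2 mm chamfer at the mouth, 13 mm deep.
- fixture: the assembly fixture, fixed to the bench: a flat base 220 x 116 mm, 10 mm thick, two low rails along it (86 mm apart inside, tops 24 mm above the bench, so the housing has 3 mm of play on either side), and at its far end (+x) an upright fence, 50 mm high, that carries the sprung pad. Origin: centre of the base's underside on the bench; x points along the rails towards the fence.
- pad_face (a point): centre of the front face of the sprung pad: black plate 60 mm wide, 26 mm high, 10 mm thick, standing in front of the fence, 27 mm above the bench. It faces the housing; its face lies 68 mm ahead of the fixture's origin when nothing presses it.
- pad (a joint): how far the pad is pushed in towards the fence, m: 0 free, 0.016 at its end stop. A spring resists with 1.5 N per mm (12 N at 8 mm), no preload. Range allowed at the end: 0.0055 to 0.0105.
- tappet_center (a point): a bucket tappet, bystander: plain steel cup 29 mm wide, 22 mm high, standing on the bench; this point is half-way up. Leave it alone.
- valve_spring_center (a point): a valve spring, bystander: steel coil 24 mm wide, 32 mm high, standing on the bench; this point is half-way up. Leave it alone.
Things that resemble listed ones, but are neither listed nor needed, are in the scene too. There is more than one size of the housing; the job needs the larger. There is more than one size of the part that bears bearing_center; the job needs the larger.

How it is judged:
By the outcome, as a careful person would: the job done as asked, in the order asked, and still so for the second after the job is handed in, while the arm keeps its last pose, push and grip.
It also fails if it takes over 64 s, if anything falls off the work surface, if the arm or the gripper's body presses on something with over 40 N, if the wrist force passes 120 N, or if a joint passes its speed limit or range.

## Robot

A 6-joint arm with a two-finger parallel gripper is mounted at the origin on a cart in front of the work surface, level with it; the furniture and walls round the work are solid. World frame = base frame: x ahead of the robot, y to its left, z up, the work surface at z = 0. Lengths are in m, angles in rad, forces in N, time in s.
With the tool pointing down it reaches from about 0.35 to 0.975 m from the base axis. Payload 4.9 kg.
Tool frame: the origin (TCP) lies between the finger pads; the fingertips stand 22 mm ahead of it and the grasp point (between the pads) lies 3 mm ahead of it; z points along the fingers, y is the line along which they close (so a half turn about z gives the same grasp; the last joint's range is limited). The gripper opens to 85 mm and grips with 20 to 120 N. Pads are 22 mm wide; open, the fingers measure 114 mm over their backs; the gripper's body (76 mm by 85 mm) begins 54 mm behind the grasp point. The pads swing forward as they close: fully open they stand 13 mm farther back than shut.
Start: joints at [1.152, 0.053, 1.613, -0, 1.476, -0.119], TCP at [0.185, 0.597, 0.253] pointing down, gripper open.
Joint ranges: [-3.01, 3.01], [-1.01, 2.22], [0.06, 2.58], [-1.02, 4.17], [0.09, 2.62], [-3.14, 3.14]. Speed limits (rad/s): [2.57, 2.57, 3.14, 3.14, 3.14, 3.14].

## Interface

Orientations are given as a unit quaternion [w, x, y, z].
In Python, from plant import state, grab_frame, get_calibration, job_done, recognise, regions_of gives the robot as it stands.
- The arm moves only by the tool apply_moves, never from a script. Its argument "targets" is a list of rows, each an object with "translation": the shift along the tool's x, y, z normalised to -1 to 1, where 1 is 100 mm, a list of three; "twist": the turn about the tool's z normalised to -1 to 1, where 1 is 0.1 rad; "hand": the opening, from 0 (shut) to 1 (fully open). A call has 1 to 8 rows; each row shifts and turns the commanded pose from where the row before left it, along the tool's axes as they then stand; what a row does not reach is not made up. A row lasts 1/10 s, in which the tool goes at most 50 mm and 8.59 degrees, less where a joint would pass 70% of its speed; a pose out of reach is approached as far as the arm can. A call with a number of a shift or a turn outside -1 to 1 is refused whole. A call with a gripper value outside its range is refused whole. The fingers move at their own pace and stop on an object; the grip force is fixed at half the most. Time passes only in rows, so rows that do not move let the fingers close. It gives the time, the measured TCP pose, the force, the opening and the grip force at its end, in the units of the state.
- state(): the state, without advancing time (a new reading comes with each control period).
- grab_frame(name): name is "scene" or "side" or "wrist"; returns the picture (420x560x3 uint8, red, green, blue); there is no depth.
- get_calibration(name): a dict with "camera_matrix" (3x3 intrinsics, pixels), "pose" (4x4, takes a point from camera to world coordinates). Camera axes: x right, y up, looking along -z (the intrinsics and any distortion apply to the point x, -y, -z); pixel columns grow to the right and rows downward; lengths in m; the calibration is good to about 2 mm. A picture is of the moment at which its call begins: read the wrist's pose just before it. get_calibration takes no time and is no camera call; for the wrist camera it gives the pose at the moment of the call.
- job_done(): hands the job in; it is judged then, once.
Trained networks look in the newest picture that a camera, given by its name, has taken for a name from the list of things; names that differ only in an ending like _2 or _b are one class to them, and where a whole thing is asked for, a point or a joint stands for the part that bears it (a point fixed in the world has none). Each returns a list of dicts, best first, with "score" (0 to 1); they miss things now and then, are a little off and sometimes report something else, mostly with a low value. They report only what shows in the picture. A call takes as long as a camera call. They do not tell look-alikes from the thing itself.
- recognise(camera, query): "point" ([x, y, z] in m, in world coordinates, good to about 4 mm: the middle of the surface that is visible of it).
- regions_of(camera, query): "pixels" (420x560 bool, what is visible of it).
The state is a dict: "time": time; "joint_pos": joint angles; "joint_vel": joint speeds; "joint_efforts": joint torques, N m; "tool_pos": TCP position; "tool_rot": TCP orientation; "contact_force": force on the tool from outside, world axes, zero at the start; "ft_torque": the same for the moment, N m; "gripper_width": opening from 0.0 (shut) to 1.0 (fully open); "grasp_force": force on a finger pad.
Only numpy, scipy, OpenCV 4.12 (cv2) and the standard library are available. Lean on these libraries where they do the work, as an engineer would, in place of code of your own. Each camera call takes 0.05 s, during which the arm holds its last target. There are 200 camera calls.

## Working session

There is one attempt and no reset: what is moved stays moved. The work goes in short steps, Python scripts to look and compute and a tool call to move; the robot and the scene stay as the last step left them, time stands still between calls to the robot, and variables do not carry over. Pictures are saved under pics/ and viewed, at most 10 in all, crops included, and the job is handed in when it is done.

Besides the shell and the picture viewer there is one more tool, called after "Call:" as name(argument=value, ...) on one line, values as JSON. apply_moves: Moves the arm, as the interface text tells. Its arguments: {"type":"object","properties":{"targets":{"type":"array"}},"required":["targets"]}

```bash
mkdir -p pics; cat > h.py <<'E'
from plant import *
import numpy as np, cv2
np.set_printoptions(precision=4,suppress=True)
def save(n,im): cv2.imwrite('pics/'+n,cv2.cvtColor(im,cv2.COLOR_RGB2BGR))
def proj(cam,p,C=None):
    C=C or get_calibration(cam);T=np.linalg.inv(C['pose']);q=T[:3,:3]@np.array(p)+T[:3,3];k=C['camera_matrix']@np.array([q[0],-q[1],-q[2]]);return k[:2]/k[2]
def ray(cam,uv,z,C=None):
    C=C or get_calibration(cam);K=C['camera_matrix'];P=C['pose']
    d=np.linalg.solve(K,[uv[0],uv[1],1]);d=P[:3,:3]@np.array([d[0],-d[1],-d[2]]);o=P[:3,3];return o+d*(z-o[2])/d[2]
E
python3 - <<'E'
from h import *
print(state()['tool_pos'],state()['tool_rot'],get_calibration('scene'))
a=grab_frame('scene');b=grab_frame('side')
save('s1.png',a);save('d1.png',b)
for c in('scene','side'):
  for q in('bearing_center','housing','fixture','pad_face','tappet_center','valve_spring_center'):
    for r in recognise(c,q)[:4]: print(c,q,np.array(r['point']),round(r['score'],2),proj(c,r['point']))
print(state()['time'])
E
```

```text
[0.1843 0.5966 0.2521] [-0.0003  0.1493  0.9888 -0.001 ] {'camera_matrix': array([[515.9461,   0.    , 279.8156],
       [  0.    , 515.9461, 210.736 ],
       [  0.    ,   0.    ,   1.    ]]), 'pose': array([[ 0.645 ,  0.5588, -0.5213,  0.0742],
       [-0.7642,  0.4724, -0.4391, -0.2158],
       [ 0.0009,  0.6816,  0.7317,  0.6719],
       [ 0.    ,  0.    ,  0.    ,  1.    ]])}
scene bearing_center [0.5738 0.2389 0.0127] 0.6 [265.6774 186.2862]
scene bearing_center [0.5363 0.0452 0.0362] 0.58 [341.4486 243.2939]
scene housing [0.3794 0.0682 0.0196] 0.65 [265.7418 305.5756]
scene housing [0.5357 0.0419 0.0384] 0.58 [343.0519 243.6774]
scene housing [0.6513 0.2486 0.025 ] 0.53 [288.6569 157.4957]
scene fixture [0.6173 0.0556 0.0229] 0.64 [363.5252 217.0171]
scene pad_face [0.6394 0.0683 0.0342] 0.6 [365.3463 201.7844]
scene tappet_center [0.6534 0.2501 0.0241] 0.66 [288.7443 156.9592]
scene valve_spring_center [0.5079 0.2396 0.0225] 0.57 [240.3957 202.2346]
side bearing_center [0.4595 0.314  0.0081] 0.76 [273.2535 267.3882]
side bearing_center [0.571  0.252  0.0153] 0.72 [233.1256 231.6519]
side housing [0.5579 0.0701 0.0342] 0.61 [294.0183 188.641 ]
side fixture [0.6273 0.0982 0.0189] 0.81 [254.5327 194.743 ]
side pad_face [0.6427 0.0869 0.0278] 0.74 [250.7727 187.2343]
side pad_face [0.6482 0.2588 0.0158] 0.74 [192.6476 223.6272]
side pad_face [0.5594 0.0726 0.0323] 0.37 [292.6622 189.8729]
side pad_face [0.514  0.2419 0.0178] 0.26 [266.5756 235.1174]
side tappet_center [0.6508 0.2619 0.0131] 0.7 [190.3624 225.4556]
side valve_spring_center [0.512  0.2465 0.0201] 0.63 [266.1277 235.1061]
0.7
```

View pics/s1.png

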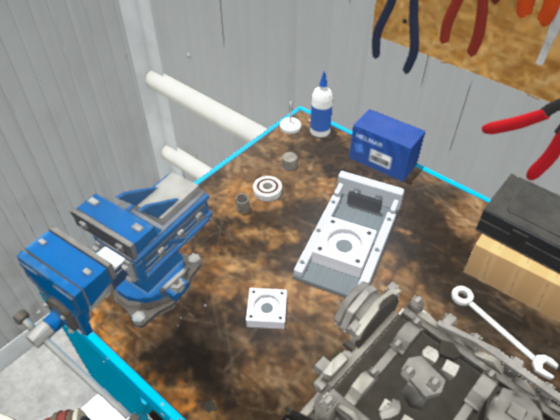

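View pics/d1.png

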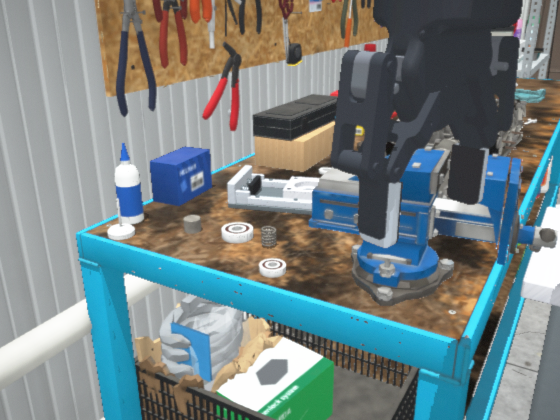

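Candidates. Bearings: scene (267,187) / side (237,232), and a smaller-looking one at side (272,267); the white disc at scene (290,125) is only a lid. Housings: (343,240) between the rails, and a loose one at (267,308). I'll measure the sizes and check in one crop.

```bash
python3 - <<'E'
from h import *
a=grab_frame('scene');grab_frame('side')
for cam,q,z in(('side','bearing_center',.015),('scene','bearing_center',.015),('scene','housing',.03),('scene','pad_face',.027)):
  for r in regions_of(cam,q)[:4]:
    m=r['pixels'].astype(np.uint8);c=max(cv2.findContours(m,0,2)[0],key=cv2.contourArea)
    w=np.array([ray(cam,p[0],z)[:2] for p in c],np.float32)
    print(cam,q,round(r['score'],2),c[:,0].mean(0),cv2.minAreaRect(w))
im=np.vstack([a[150:330,200:420]]);save('c1.png',cv2.resize(im,None,fx=3,fy=3,interpolation=2))
# fixture edges: rail tops z=.024 rough pixels
print(get_calibration('wrist')['pose'],state()['tool_pos'])
E
```

```text
side bearing_center 0.67 [237.9062 231.7188] ((0.5656979084014893, 0.24799802899360657), (0.050863124430179596, 0.08020050823688507), 32.459842681884766)
side bearing_center 0.6 [270.9091 267.8182] ((0.45465317368507385, 0.3254662752151489), (0.03916298598051071, 0.056503236293792725), 29.2122802734375)
scene housing 0.95 [264.4643 307.9643] ((0.37255871295928955, 0.061623476445674896), (0.0653410330414772, 0.054613254964351654), 36.93857955932617)
scene housing 0.9 [341.9244 246.1849] ((0.5397140383720398, 0.04410305246710777), (0.10321030020713806, 0.08421431481838226), 17.23293685913086)
scene pad_face 0.89 [364.7174 201.3696] ((0.6475295424461365, 0.0757230594754219), (0.040365900844335556, 0.06383761763572693), 14.843286514282227)
[[ 0.2959 -0.9157 -0.2719  0.1156]
 [ 0.9552  0.2836  0.0847  0.6172]
 [-0.0004 -0.2848  0.9586  0.3747]
 [ 0.      0.      0.      1.    ]] [0.1846 0.5971 0.2533]
```

View pics/c1.png

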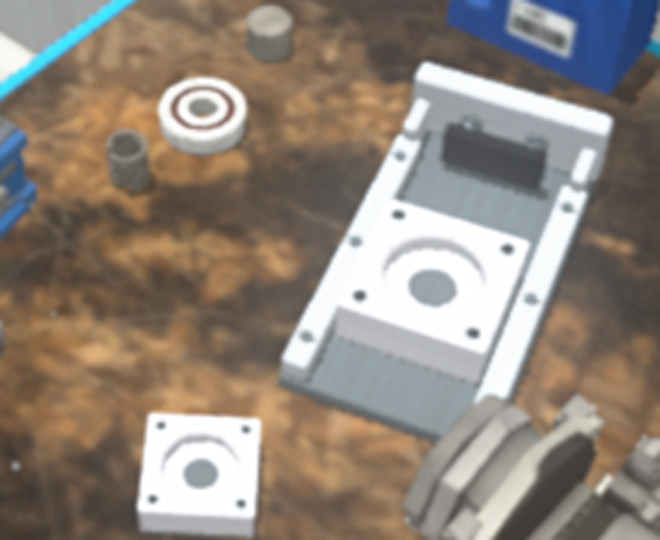

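The crop (full = crop/3 + (200,150)) shows the large bearing at (267,187), between spring (242,203) and tappet (289,157). The large housing is between the rails at (343,240), and a clearly smaller one lies loose. Choice: the large bearing and the railed housing.

```bash
python3 - <<'E'
from h import *
f=lambda u,v,z:ray('scene',(u/3+200,v/3+150),z)[:2]
c=np.array([f(392,200,.038),f(530,238,.038),f(490,358,.038),f(335,305,.038)]);print('housing',c,c.mean(0))
for a,b in(((284,358),(405,112)),((510,393),(592,165))):
  A,B=f(*a,.024),f(*b,.024);print('rail',A,B,np.degrees(np.arctan2(*(B-A)[::-1])))
A,B=c[3],c[0];print(np.degrees(np.arctan2(*(B-A)[::-1])));A,B=c[2],c[1];print(np.degrees(np.arctan2(*(B-A)[::-1])))
A,B=c[0],c[1];print(np.degrees(np.arctan2(*(B-A)[::-1])))
print('bearing',f(203,104,.015))
E
```

```text
housing [[ 0.5701  0.0914]
 [ 0.5959  0.0178]
 [ 0.5148 -0.0107]
 [ 0.4911  0.0702]] [0.543  0.0422]
rail [0.4557 0.0753] [0.6434 0.1345] 17.505269474908307
rail [ 0.5127 -0.0262] [0.6778 0.0261] 17.59520644411159
15.061677673778707
19.35814440100424
-70.69111716415541
bearing [0.5776 0.2373]
```

Call:
apply_moves(targets=[{"translation":[-0.43,-0.2,0],"twist":0,"hand":1},{"translation":[-0.43,-0.2,0],"twist":0,"hand":1},{"translation":[-0.43,-0.2,0],"twist":0,"hand":1},{"translation":[-0.43,-0.2,0],"twist":0,"hand":1},{"translation":[-0.43,-0.2,0],"twist":0,"hand":1},{"translation":[-0.43,-0.2,0],"twist":0,"hand":1},{"translation":[-0.43,-0.2,0],"twist":0,"hand":1},{"translation":[-0.43,-0.2,0],"twist":0,"hand":1}])

```text
time: 1.8
tool_pos: [0.4672, 0.3412, 0.2536]
tool_rot: [0.0, 0.149, 0.989, 0.0]
contact_force: [0.3, -0.2, 0.3]
gripper_width: 1.003
grasp_force: 0.0
```

Call:
apply_moves(targets=[{"translation":[-0.43,-0.2,0],"twist":0,"hand":1},{"translation":[-0.43,-0.2,0],"twist":0,"hand":1},{"translation":[0,0,0],"twist":-1,"hand":1},{"translation":[0,0,0],"twist":-1,"hand":1},{"translation":[0,0,0],"twist":-1,"hand":1},{"translation":[0,0,0],"twist":-1,"hand":1},{"translation":[0,0,0],"twist":-1,"hand":1},{"translation":[0,0,0],"twist":-1,"hand":1}])

```text
time: 2.6
tool_pos: [0.5364, 0.279, 0.2533]
tool_rot: [0.0, -0.152, 0.988, 0.0]
contact_force: [0.6, 0.3, -0.2]
gripper_width: 1.002
grasp_force: 0.0
```

```bash
cat >> h.py <<'E'
from scipy.spatial.transform import Rotation as R
def tool():
    s=state();q=s['tool_rot'];return np.array(s['tool_pos']),R.from_quat([q[1],q[2],q[3],q[0]]).as_matrix()
def togo(p):
    t,M=tool();return M.T@(np.array(p)-t)*10
E
python3 - <<'E'
from h import *
C=get_calibration('wrist');a=grab_frame('wrist');save('w1.png',a)
t,M=tool();print(t,M,state()['time'])
for q,z in(('bearing_center',.015),):
  for r in regions_of('wrist',q)[:3]:
    m=r['pixels'].astype(np.uint8);c=max(cv2.findContours(m,0,2)[0],key=cv2.contourArea)
    w=np.array([ray('wrist',p[0],z,C)[:2] for p in c],np.float32)
    print(q,r['score'],c[:,0].mean(0),cv2.minEnclosingCircle(w),cv2.fitEllipse(w))
for q in('bearing_center','valve_spring_center','tappet_center'):
  for r in recognise('wrist',q)[:2]: print(q,np.array(r['point']),r['score'])
E
```

```text
[0.5363 0.279  0.2533] [[-0.9533 -0.302  -0.    ]
 [-0.302   0.9533 -0.    ]
 [ 0.     -0.     -1.    ]] 2.65
bearing_center 0.98 [328.1967 126.2623] ((0.4649240970611572, 0.3081497550010681), 0.01936657726764679) ((0.4650520384311676, 0.3083776831626892), (0.03594193980097771, 0.03750889003276825), 12.402447700500488)
bearing_center 0.56 [232.0606 204.2121] ((0.5744328498840332, 0.23512792587280273), 0.02750261500477791) ((0.5748587846755981, 0.23485231399536133), (0.051050279289484024, 0.05313436686992645), 72.80551147460938)
bearing_center 0.48 [ 67.2414 226.9483] ((0.6528694033622742, 0.06331855803728104), 0.039006657898426056) ((0.6550801992416382, 0.06548210978507996), (0.033160462975502014, 0.07453730702400208), 19.719804763793945)
bearing_center [0.4652 0.3108 0.0053] 0.91
bearing_center [0.5743 0.2389 0.0179] 0.72
valve_spring_center [0.5144 0.2436 0.0293] 0.75
tappet_center [0.6563 0.2486 0.0201] 0.69
```

View pics/w1.png

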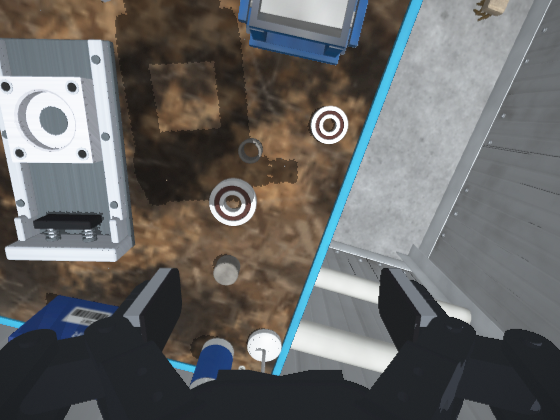

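Wrist view: large bearing (232,203) at 52 mm, small one (329,125) at 37 mm, spring (250,150), tappet (226,269), housing (50,120). The large bearing is confirmed. I'll use this frame to measure the finger-tip depth and the housing.

```bash
python3 - <<'E'
from h import *
C=get_calibration('wrist');t,M=tool();K=C['camera_matrix'];P=C['pose']
o=M.T@(P[:3,3]-t);print('cam in tool',o)
for uv in((180,268),(380,268),(155,268),(402,268)):
  d=np.linalg.solve(K,[*uv,1]);d=M.T@P[:3,:3]@np.array([d[0],-d[1],-d[2]])
  for y in(.0425,.057):
    k=(y*np.sign(d[1])-o[1])/d[1];print(uv,y,o+k*d)
for uv in((8,80),(83,80),(93,162),(12,163)): print(ray('wrist',uv,.038,C))
c=ray('wrist',(51,118),.025,C);print(c)
print('togo',togo([.5748,.235,.12]))
E
```

```text
cam in tool [ 0.0726 -0.0012 -0.1214]
(180, 268) 0.0425 [ 0.0107 -0.0425  0.0051]
(180, 268) 0.057 [-0.0111 -0.057   0.0496]
(380, 268) 0.0425 [0.007  0.0425 0.0125]
(380, 268) 0.057 [-0.0147  0.057   0.0569]
(155, 268) 0.0425 [ 0.0231 -0.0425 -0.0202]
(155, 268) 0.057 [ 0.0057 -0.057   0.0154]
(402, 268) 0.0425 [ 0.0189  0.0425 -0.0116]
(402, 268) 0.057 [0.001  0.057  0.0248]
[0.5149 0.0049 0.038 ]
[0.4943 0.072  0.038 ]
[0.5685 0.0919 0.038 ]
[0.5933 0.0144 0.038 ]
[0.5405 0.039  0.025 ]
togo [-0.2383 -0.5341  1.333 ]
```

Call:
apply_moves(targets=[{"translation":[-0.12,-0.27,0.3],"twist":0,"hand":0.8},{"translation":[-0.12,-0.26,0.3],"twist":0,"hand":0.8},{"translation":[0,0,0.4],"twist":-0.05,"hand":0.8},{"translation":[0,0,0.35],"twist":0,"hand":0.8},{"translation":[0,0,0],"twist":0,"hand":0.8}])

```text
time: 3.35
tool_pos: [0.5709, 0.2341, 0.1116]
tool_rot: [-0.006, -0.151, 0.988, -0.001]
contact_force: [-0.9, 0.2, -0.1]
gripper_width: 0.801
grasp_force: 0.0
```

```bash
python3 - <<'E'
from h import *
C=get_calibration('wrist');a=grab_frame('wrist');save('w2.png',a)
t,M=tool();print(t,state()['gripper_width'])
for r in regions_of('wrist','bearing_center')[:3]:
    m=r['pixels'].astype(np.uint8);c=max(cv2.findContours(m,0,2)[0],key=cv2.contourArea)
    w=np.array([ray('wrist',p[0],.015,C)[:2] for p in c],np.float32)
    e=cv2.fitEllipse(w);print(r['score'],c[:,0].mean(0),cv2.minEnclosingCircle(w),e,togo([*e[0],.0245]))
E
```

```text
[0.5729 0.2348 0.1153] 0.8030330599092371
0.87 [279.9273 224.3818] ((0.5746079087257385, 0.23478852212429047), 0.027695829048752785) ((0.5751152634620667, 0.23448263108730316), (0.05057420954108238, 0.054663337767124176), 109.7490234375) [-0.0016 -0.0109  0.938 ]
0.57 [443.9111 102.2889] ((0.46633708477020264, 0.3061489164829254), 0.02087245136499405) ((0.4660865366458893, 0.3062099814414978), (0.03742236644029617, 0.04140189662575722), 22.85699462890625) [0.8233 1.0004 0.939 ]
```

View pics/w2.png

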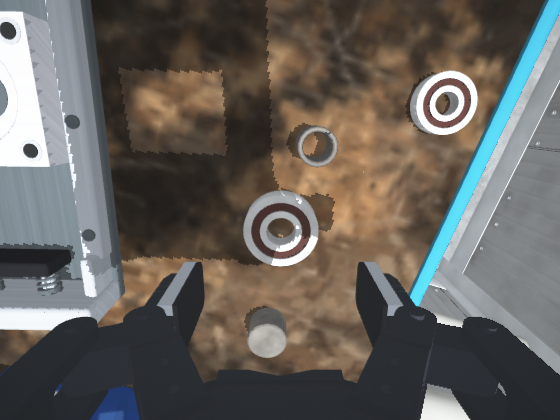

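The bearing (280,228) lies centred between the open fingers (200 and 365), and spring (318,146) and tappet (267,333) are clear of them. Descending.

Call:
apply_moves(targets=[{"translation":[0,-0.01,0.3],"twist":0,"hand":0.8},{"translation":[0,0,0.3],"twist":0,"hand":0.8},{"translation":[0,0,0.2],"twist":0,"hand":0.8},{"translation":[0,0,0],"twist":0,"hand":0.8},{"translation":[0,0,0],"twist":0,"hand":0.8}])

```text
time: 3.95
tool_pos: [0.5769, 0.2353, 0.0411]
tool_rot: [0.002, -0.152, 0.988, 0.0]
contact_force: [-0.2, -0.2, -0.3]
gripper_width: 0.801
grasp_force: 0.0
```

```bash
python3 - <<'E'
from h import *
t,M=tool();print(t,M,togo([.575,.2345,.0245]))
E
```

```text
[0.5769 0.2353 0.0411] [[-0.9537 -0.3006  0.0038]
 [-0.3006  0.9538  0.001 ]
 [-0.0039 -0.0002 -1.    ]] [ 0.0215 -0.0014  0.1658]
```

Call:
apply_moves(targets=[{"translation":[0.01,0,0.08],"twist":0,"hand":0.8},{"translation":[0,0,0.07],"twist":0,"hand":0.8},{"translation":[0,0,0],"twist":0,"hand":0.8},{"translation":[0,0,0],"twist":0,"hand":0.8},{"translation":[0,0,0],"twist":0,"hand":0.8}])

```text
time: 4.45
tool_pos: [0.5744, 0.2343, 0.0235]
tool_rot: [0.0, -0.152, 0.988, 0.0]
contact_force: [-0.4, -0.5, -0.2]
gripper_width: 0.799
grasp_force: 0.0
```

Call:
apply_moves(targets=[{"translation":[0,0,0],"twist":0,"hand":0.45},{"translation":[0,0,0],"twist":0,"hand":0.45},{"translation":[0,0,0],"twist":0,"hand":0.45},{"translation":[0,0,0],"twist":0,"hand":0.45},{"translation":[0,0,0],"twist":0,"hand":0.45},{"translation":[0,0,0],"twist":0,"hand":0.45}])

```text
time: 5.05
tool_pos: [0.575, 0.2344, 0.0242]
tool_rot: [0.001, -0.152, 0.988, 0.0]
contact_force: [0.3, -0.1, 4.4]
gripper_width: 0.575
grasp_force: 62.7
```

Call:
apply_moves(targets=[{"translation":[0,0,-0.2],"twist":0,"hand":0.45},{"translation":[0,0,-0.4],"twist":0,"hand":0.45},{"translation":[0,0,-0.4],"twist":0,"hand":0.45},{"translation":[0,0,0],"twist":0,"hand":0.45},{"translation":[0,0,0],"twist":0,"hand":0.45}])

```text
time: 5.55
tool_pos: [0.5743, 0.2343, 0.1237]
tool_rot: [0.0, -0.152, 0.988, 0.0]
contact_force: [-0.1, 0.3, -1.6]
gripper_width: 0.577
grasp_force: 62.6
```

```bash
python3 - <<'E'
from h import *
C=get_calibration('wrist');a=grab_frame('wrist')
t,M=tool();print(t,state()['gripper_width'],state()['contact_force'])
print(togo([.542,.04,.125]))
E
```

```text
[0.5732 0.234  0.1218] 0.579826663470153 [-0.0463 -0.5805 -2.5519]
[ 0.8807 -1.7561 -0.0302]
```

Call:
apply_moves(targets=[{"translation":[0.06,-0.44,-0.06],"twist":0,"hand":0.45},{"translation":[0.06,-0.44,-0.06],"twist":0,"hand":0.45},{"translation":[0.06,-0.44,-0.06],"twist":0,"hand":0.45},{"translation":[0.06,-0.44,-0.06],"twist":0,"hand":0.45},{"translation":[0,0,0],"twist":0,"hand":0.45},{"translation":[0,0,0],"twist":0,"hand":0.45},{"translation":[0,0,0],"twist":0,"hand":0.45}])

```text
time: 6.3
tool_pos: [0.6029, 0.06, 0.145]
tool_rot: [-0.002, -0.152, 0.988, 0.001]
contact_force: [-0.3, 0.3, -1.4]
gripper_width: 0.578
grasp_force: 62.7
```

```bash
python3 - <<'E'
from h import *
C=get_calibration('wrist');a=grab_frame('wrist');save('w3.png',a)
t,M=tool();print(t,state()['gripper_width'],state()['contact_force'],state()['time'])
np.savez('w3.npz',a=a,t=t,M=M,K=C['camera_matrix'],P=C['pose'])
for q,z in(('housing',.038),('bearing_center',t[2]-.0242+.015)):
 for r in regions_of('wrist',q)[:2]:
    m=r['pixels'].astype(np.uint8);c=max(cv2.findContours(m,0,2)[0],key=cv2.contourArea)
    w=np.array([ray('wrist',p[0],z,C)[:2] for p in c],np.float32)
    print(q,r['score'],c[:,0].mean(0),cv2.minAreaRect(w),cv2.fitEllipse(w))
E
```

```text
[0.6031 0.0603 0.1455] 0.573586446384613 [-0.1853  1.1146 -0.5838] 6.35
housing 0.57 [279.0323 121.9355] ((0.5436100363731384, 0.042213328182697296), (0.08027958124876022, 0.08050044625997543), 16.777568817138672) ((0.5451500415802002, 0.04284030944108963), (0.09279362112283707, 0.10218191146850586), 105.67225646972656)
bearing_center 0.6 [279.7865 278.9101] ((0.6024181246757507, 0.05815473571419716), (0.05603970214724541, 0.049748003482818604), 17.451642990112305) ((0.6025810837745667, 0.05849166214466095), (0.050197113305330276, 0.055983684957027435), 106.68680572509766)
bearing_center 0.32 [284.212  153.1567] ((0.5457809567451477, 0.041315846145153046), (0.09448380023241043, 0.06157027184963226), 16.209402084350586) ((0.54271000623703, 0.03983183205127716), (0.07556065171957016, 0.1043453961610794), 105.627197265625)
```

View pics/w3.png

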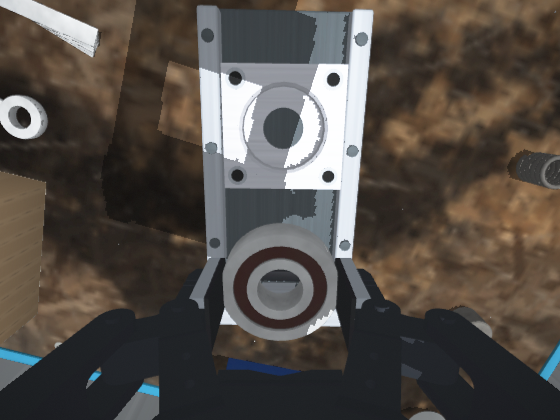

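Wrist view: the recess mouth is about 243–327 × 83–169 with four bolt holes around it; the held bearing spans 223–337 × 222–341 and sits level. Computing both centres.

```bash
python3 - <<'E'
from h import *
d=np.load('w3.npz');C=dict(camera_matrix=d['K'],pose=d['P']);t,M=d['t'],d['M']
h=[ray('w',p,.038,C)[:2] for p in((235,78),(334,79),(328,176),(237,176))];print('holes',np.array(h),np.mean(h,0))
for n,l,z in(('mouth',((243,126),(327,126),(285,83),(285,169)),.038),('brg',((223,283),(337,283),(280,222),(280,341)),t[2]-.0242+.0135)):
  w=np.array([ray('w',p,z,C)[:2] for p in l]);print(n,(w[0]+w[1])/2,(w[2]+w[3])/2,np.linalg.norm(w[0]-w[1]),np.linalg.norm(w[2]-w[3]))
g=cv2.medianBlur(cv2.cvtColor(d['a'],cv2.COLOR_RGB2GRAY),3)
for (x0,x1,y0,y1),r0,r1,z in(((215,355,60,190),36,48,.038),((205,355,205,355),50,66,t[2]-.0242+.015),((235,325,240,325),30,50,t[2]-.0242+.015)):
  c=cv2.HoughCircles(g[y0:y1,x0:x1],cv2.HOUGH_GRADIENT_ALT,1,20,param1=150,param2=.5,minRadius=r0,maxRadius=r1)
  if c is not None:
    for k in c[0][:3]: p=k[:2]+[x0,y0];print(p,k[2],ray('w',p,z,C)[:2])
print('tcp',t,M[:,:2])
E
```

```text
holes [[0.5227 0.0037]
 [0.5044 0.0638]
 [0.5642 0.0813]
 [0.583  0.0217]] [0.5436 0.0426]
mouth [0.5413 0.043 ] [0.5422 0.0433] 0.05539165016847054 0.05507265496643819
brg [0.6023 0.0586] [0.6031 0.0588] 0.04968962909809416 0.05765849713858836
[283. 127.] 42.203438 [0.5423 0.0419]
[279. 277.] 60.198456 [0.5989 0.057 ]
[281. 288.] 32.45635 [0.6037 0.0594]
tcp [0.6031 0.0603 0.1455] [[-0.9534 -0.3018]
 [-0.3018  0.9534]
 [ 0.0029  0.0013]]
```

Call:
apply_moves(targets=[{"translation":[0.31,0.014,0],"twist":0,"hand":0.45},{"translation":[0.31,0.014,0],"twist":0,"hand":0.45},{"translation":[0,0,0.3],"twist":0,"hand":0.45},{"translation":[0,0,0.25],"twist":0,"hand":0.45},{"translation":[0,0,0.2],"twist":0,"hand":0.45},{"translation":[0,0,0],"twist":0,"hand":0.45},{"translation":[0,0,0],"twist":0,"hand":0.45}])

```text
time: 7.15
tool_pos: [0.5441, 0.0439, 0.0723]
tool_rot: [-0.0, -0.153, 0.988, 0.0]
contact_force: [-0.2, 0.4, -0.4]
gripper_width: 0.578
grasp_force: 62.7
```

```bash
python3 - <<'E'
from h import *
C=get_calibration('wrist');a=grab_frame('wrist');save('w4.png',cv2.resize(a[120:400,180:380],None,fx=2,fy=2))
t,M=tool();print(t,M,state()['contact_force'])
print(togo([.5428,.0442,.066]))
E
```

```text
[0.545  0.0437 0.0734] [[-0.9535 -0.3014  0.0014]
 [-0.3014  0.9535 -0.0001]
 [-0.0014 -0.0005 -1.    ]] [ 0.3826  0.6573 -0.0406]
[0.0196 0.0113 0.0736]
```

View pics/w4.png

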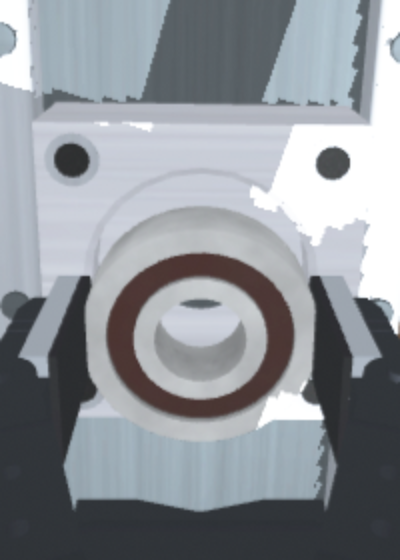

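The picture shows the bearing (crop centre (201,325)) centred between the front bolt holes at (71,160) and (333,163), level and above the mouth. Lowering slowly.

Call:
apply_moves(targets=[{"translation":[0,0,0],"twist":0,"hand":0.45},{"translation":[0,0,0],"twist":0,"hand":0.45},{"translation":[0,0,0.04],"twist":0,"hand":0.45},{"translation":[0,0,0.04],"twist":0,"hand":0.45},{"translation":[0,0,0.03],"twist":0,"hand":0.45},{"translation":[0,0,0],"twist":0,"hand":0.45},{"translation":[0,0,0],"twist":0,"hand":0.45}])

```text
time: 7.9
tool_pos: [0.5443, 0.0432, 0.0615]
tool_rot: [-0.0, -0.152, 0.988, -0.0]
contact_force: [-2.1, 0.5, 2.8]
gripper_width: 0.578
grasp_force: 63.1
```

Call:
apply_moves(targets=[{"translation":[0.015,0,0],"twist":0,"hand":0.45},{"translation":[0,0,0.02],"twist":0,"hand":0.45},{"translation":[0,0,0.02],"twist":0,"hand":0.45},{"translation":[0,0,0],"twist":0,"hand":0.45},{"translation":[0,0,0],"twist":0,"hand":0.45}])

```text
time: 8.4
tool_pos: [0.5428, 0.0427, 0.0573]
tool_rot: [-0.0, -0.152, 0.988, -0.0]
contact_force: [-0.3, 0.3, 1.4]
gripper_width: 0.575
grasp_force: 64.4
```

Call:
apply_moves(targets=[{"translation":[0,0,0],"twist":0,"hand":0.7},{"translation":[0,0,0],"twist":0,"hand":0.75},{"translation":[0,0,0],"twist":0,"hand":0.75},{"translation":[0,0,0],"twist":0,"hand":0.75},{"translation":[0,0,-0.2],"twist":0,"hand":0.75},{"translation":[0,0,-0.4],"twist":0,"hand":0.75},{"translation":[0,0,0],"twist":0,"hand":0.3},{"translation":[0,0,0],"twist":0,"hand":0.3}])

```text
time: 9.2
tool_pos: [0.5439, 0.0427, 0.1188]
tool_rot: [0.002, -0.152, 0.988, -0.0]
contact_force: [-0.4, 0.6, -0.3]
gripper_width: 0.421
grasp_force: 0.0
```

Call:
apply_moves(targets=[{"translation":[0,0,0],"twist":0,"hand":0.3},{"translation":[0,0,0],"twist":0,"hand":0.3},{"translation":[0,0,0],"twist":0,"hand":0.3}])

```text
time: 9.5
tool_pos: [0.542, 0.0428, 0.1159]
tool_rot: [-0.001, -0.152, 0.988, 0.0]
contact_force: [0.4, -0.1, -0.5]
gripper_width: 0.297
grasp_force: 0.0
```

```bash
python3 - <<'E'
from h import *
C=get_calibration('wrist');a=grab_frame('wrist');save('w5.png',a)
t,M=tool();print(t,M,state()['contact_force'],state()['gripper_width'])
for z in(.04,):
  for r in regions_of('wrist','bearing_center')[:2]:
    m=r['pixels'].astype(np.uint8);c=max(cv2.findContours(m,0,2)[0],key=cv2.contourArea)
    w=np.array([ray('wrist',p[0],z,C)[:2] for p in c],np.float32);print(r['score'],cv2.fitEllipse(w))
E
```

```text
[0.5422 0.0428 0.1162] [[-0.9538 -0.3004 -0.0019]
 [-0.3004  0.9538  0.0001]
 [ 0.0018  0.0007 -1.    ]] [-0.4968 -0.1245 -0.0112] 0.29964257570512065
0.6 ((0.5432475805282593, 0.04155464097857475), (0.05065321549773216, 0.0540345124900341), 111.42786407470703)
```

View pics/w5.png

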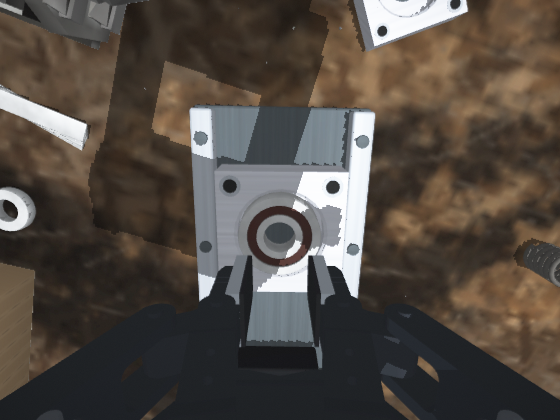

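The bearing (280,236) sits in the recess and looks flat, with its top near the housing face. Next I press down with the fingertips across its centre.

Call:
apply_moves(targets=[{"translation":[0,0,0.25],"twist":0,"hand":0.3},{"translation":[0,0,0.2],"twist":0,"hand":0.3},{"translation":[0,0,0],"twist":0,"hand":0.3},{"translation":[0,0,0],"twist":0,"hand":0.3},{"translation":[0,0,0.04],"twist":0,"hand":0.3},{"translation":[0,0,0.04],"twist":0,"hand":0.3},{"translation":[0,0,0],"twist":0,"hand":0.3},{"translation":[0,0,0],"twist":0,"hand":0.3}])

```text
time: 10.4
tool_pos: [0.543, 0.0428, 0.0646]
tool_rot: [0.0, -0.152, 0.988, -0.0]
contact_force: [-0.2, -0.2, 1.1]
gripper_width: 0.299
grasp_force: 0.0
```

Call:
apply_moves(targets=[{"translation":[0,0,0.02],"twist":0,"hand":0.3},{"translation":[0,0,0],"twist":0,"hand":0.3},{"translation":[0,0,0.02],"twist":0,"hand":0.3},{"translation":[0,0,0],"twist":0,"hand":0.3},{"translation":[0,0,0],"twist":0,"hand":0.3}])

```text
time: 10.9
tool_pos: [0.5433, 0.0427, 0.0618]
tool_rot: [0.0, -0.152, 0.988, -0.0]
contact_force: [-3.6, 0.1, 8.0]
gripper_width: 0.298
grasp_force: 4.0
```

Call:
apply_moves(targets=[{"translation":[0,0,0.02],"twist":0,"hand":0.3},{"translation":[0,0,0],"twist":0,"hand":0.3},{"translation":[0,0,0],"twist":0,"hand":0.3}])

```text
time: 11.2
tool_pos: [0.5445, 0.0427, 0.0617]
tool_rot: [0.001, -0.152, 0.988, -0.0]
contact_force: [-6.0, -0.3, 15.9]
gripper_width: 0.299
grasp_force: 7.7
```

Call:
apply_moves(targets=[{"translation":[0,0,0.02],"twist":0,"hand":0.3},{"translation":[0,0,0],"twist":0,"hand":0.3},{"translation":[0,0,0],"twist":0,"hand":0.3}])

```text
time: 11.5
tool_pos: [0.5457, 0.0427, 0.0616]
tool_rot: [0.002, -0.152, 0.988, -0.001]
contact_force: [-7.1, 0.0, 23.0]
gripper_width: 0.298
grasp_force: 11.4
```

Call:
apply_moves(targets=[{"translation":[0.02,0,0.02],"twist":0,"hand":0.3},{"translation":[0.01,0,0.015],"twist":0,"hand":0.3},{"translation":[0,0,0],"twist":0,"hand":0.3},{"translation":[0,0,0],"twist":0,"hand":0.3}])

```text
time: 11.9
tool_pos: [0.5456, 0.0425, 0.0614]
tool_rot: [0.005, -0.152, 0.988, -0.0]
contact_force: [-8.5, 4.1, 33.5]
gripper_width: 0.299
grasp_force: 16.9
```

Call:
apply_moves(targets=[{"translation":[-0.02,0,-0.06],"twist":0,"hand":0.3},{"translation":[0,0,-0.2],"twist":0,"hand":0.3},{"translation":[0,0,-0.4],"twist":0,"hand":0.3},{"translation":[-0.2,0,-0.3],"twist":0,"hand":0.3},{"translation":[-0.2,0,0],"twist":0,"hand":0.3},{"translation":[0,0,0],"twist":0,"hand":0.3},{"translation":[0,0,0],"twist":0,"hand":0.3},{"translation":[0,0,0],"twist":0,"hand":0.3}])

```text
time: 12.7
tool_pos: [0.5786, 0.0544, 0.1473]
tool_rot: [-0.002, -0.152, 0.988, 0.0]
contact_force: [-0.1, 0.2, -0.1]
gripper_width: 0.302
grasp_force: 0.0
```

```bash
python3 - <<'E'
from h import *
C=get_calibration('wrist');a=grab_frame('wrist');s=grab_frame('scene')
t,M=tool();print(t,M,state()['contact_force'],state()['gripper_width'])
np.savez('w6.npz',a=a,t=t,M=M,K=C['camera_matrix'],P=C['pose'])
k=cv2.resize(s[170:300,270:430],(517,420));save('w6.png',cv2.resize(np.hstack([a[:,:420],k])[:, :],(800,358)))
for q,z in(('housing',.038),('bearing_center',.04)):
  for r in regions_of('wrist',q)[:2]:
    m=r['pixels'].astype(np.uint8);c=max(cv2.findContours(m,0,2)[0],key=cv2.contourArea)
    w=np.array([ray('wrist',p[0],z,C)[:2] for p in c],np.float32);print(q,r['score'],cv2.minAreaRect(w),cv2.fitEllipse(w))
E
```

```text
[0.5788 0.0543 0.1475] [[-0.9539 -0.3003 -0.0024]
 [-0.3003  0.9539  0.    ]
 [ 0.0023  0.0007 -1.    ]] [-0.4861  0.1755  0.3874] 0.299600025505024
housing 0.91 ((0.5465783476829529, 0.042208217084407806), (0.08130450546741486, 0.081194669008255), 16.09588050842285) ((0.5478557348251343, 0.042072877287864685), (0.0930153876543045, 0.09806770086288452), 131.51229858398438)
bearing_center 0.67 ((0.5476515889167786, 0.04187539219856262), (0.05107831209897995, 0.05158053711056709), 63.4692497253418) ((0.5472946763038635, 0.041627272963523865), (0.05084139108657837, 0.05182703211903572), 97.47882080078125)
```

View pics/w6.png

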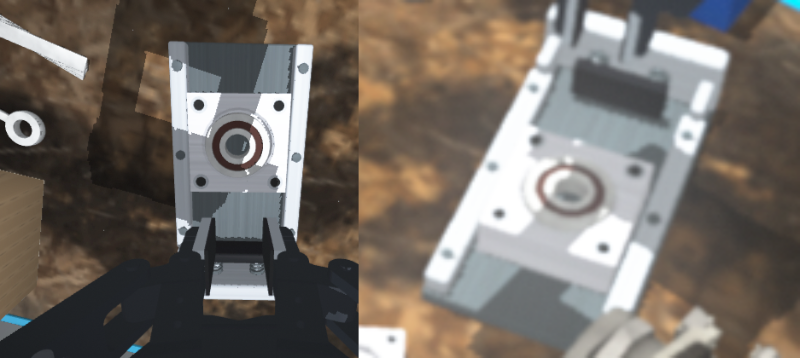

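Both views show the bearing seated flat and concentric. The housing has moved about 3 mm forward and stands square, with a clear gap to the pad. Checking clearance to the engine for the pushing pose.

```bash
python3 - <<'E'
from h import *
t,M=tool();x=M[:,0];y=M[:,1]
for dx in(1.05,):
  p=t+x*dx/10;p[2]=.037;print(p)
  for n,zs,a,b in(('tips',.02,.011,.04),('body',.088,.038,.043),('body+',.2,.04,.045)):
    print(n,[proj('scene',[*(p+i*a*x+j*b*y)[:2],zs]).round() for i in(1,-1) for j in(1,-1)])
d=np.load('w6.npz');C=dict(camera_matrix=d['K'],pose=d['P'])
m=lambda u,v,z:ray('w',(u/.854,v/.854),z,C)
print('housing rear corners',m(186,95,.038),m(284,94,.038)); print('pad/fence edge',m(205,292,.06),m(273,292,.06))
print('rails top inner',m(187,45,.024),m(187,185,.024),m(292,45,.024))
E
```

```text
[0.4791 0.0228 0.037 ]
tips [array([304., 276.]), array([354., 293.]), array([309., 266.]), array([358., 282.])]
body [array([297., 262.]), array([355., 281.]), array([315., 225.]), array([370., 242.])]
body+ [array([297., 208.]), array([366., 229.]), array([318., 169.]), array([383., 187.])]
housing rear corners [ 0.5214 -0.0076  0.038 ] [0.4981 0.0641 0.038 ]
pad/fence edge [0.672 0.052 0.06 ] [0.6546 0.1075 0.06  ]
rails top inner [ 0.4856 -0.0186  0.024 ] [0.5965 0.0102 0.024 ] [0.4611 0.0596 0.024 ]
```

Call:
apply_moves(targets=[{"translation":[0.35,0,0],"twist":0,"hand":0.5},{"translation":[0.35,0,0],"twist":0,"hand":0.5},{"translation":[0.35,0,0],"twist":0,"hand":0.5},{"translation":[0,0,0],"twist":0,"hand":0.5},{"translation":[0,0,0.3],"twist":0,"hand":0.5},{"translation":[0,0,0.2],"twist":0,"hand":0.5},{"translation":[0,0,0],"twist":0,"hand":0.5},{"translation":[0,0,0],"twist":0,"hand":0.5}])

```text
time: 13.7
tool_pos: [0.4802, 0.023, 0.099]
tool_rot: [-0.0, -0.152, 0.988, 0.0]
contact_force: [0.1, -0.1, 0.4]
gripper_width: 0.5
grasp_force: 0.0
```

Call:
apply_moves(targets=[{"translation":[0,0,0.15],"twist":0,"hand":0.5},{"translation":[0,0,0.15],"twist":0,"hand":0.5},{"translation":[0,0,0.1],"twist":0,"hand":0.5},{"translation":[0,0,0],"twist":0,"hand":0.5},{"translation":[0,0,0],"twist":0,"hand":0.5}])

```text
time: 14.2
tool_pos: [0.4806, 0.0229, 0.0596]
tool_rot: [0.001, -0.152, 0.988, -0.0]
contact_force: [-0.1, -0.2, 0.3]
gripper_width: 0.501
grasp_force: 0.0
```

Call:
apply_moves(targets=[{"translation":[0,0,0.07],"twist":0,"hand":0.5},{"translation":[0,0,0.07],"twist":0,"hand":0.5},{"translation":[0,0,0.07],"twist":0,"hand":0.5},{"translation":[0,0,0],"twist":0,"hand":0.5},{"translation":[0,0,0],"twist":0,"hand":0.5}])

```text
time: 14.7
tool_pos: [0.4796, 0.023, 0.0374]
tool_rot: [-0.0, -0.152, 0.988, 0.0]
contact_force: [0.0, 1.0, 0.6]
gripper_width: 0.497
grasp_force: 0.0
```

Call:
apply_moves(targets=[{"translation":[-0.04,0,0],"twist":0,"hand":0.5},{"translation":[-0.04,0,0],"twist":0,"hand":0.5},{"translation":[-0.04,0,0],"twist":0,"hand":0.5},{"translation":[-0.04,0,0],"twist":0,"hand":0.5},{"translation":[0,0,0],"twist":0,"hand":0.5},{"translation":[0,0,0],"twist":0,"hand":0.5}])

```text
time: 15.3
tool_pos: [0.4953, 0.0278, 0.0378]
tool_rot: [-0.0, -0.152, 0.988, -0.0]
contact_force: [-0.6, 0.2, -0.5]
gripper_width: 0.501
grasp_force: 0.0
```

Call:
apply_moves(targets=[{"translation":[-0.03,0,0],"twist":0,"hand":0.5},{"translation":[-0.03,0,0],"twist":0,"hand":0.5},{"translation":[-0.03,0,0],"twist":0,"hand":0.5},{"translation":[-0.03,0,0],"twist":0,"hand":0.5},{"translation":[-0.03,0,0],"twist":0,"hand":0.5},{"translation":[-0.03,0,0],"twist":0,"hand":0.5},{"translation":[-0.03,0,0],"twist":0,"hand":0.5}])

```text
time: 16.0
tool_pos: [0.5152, 0.0341, 0.0376]
tool_rot: [-0.0, -0.152, 0.988, 0.0]
contact_force: [-1.8, -1.6, -1.6]
gripper_width: 0.499
grasp_force: 0.8
```

Call:
apply_moves(targets=[{"translation":[-0.03,0,0],"twist":0,"hand":0.5},{"translation":[-0.03,0,0],"twist":0,"hand":0.5},{"translation":[-0.03,0,0],"twist":0,"hand":0.5},{"translation":[-0.03,0,0],"twist":0,"hand":0.5},{"translation":[-0.03,0,0],"twist":0,"hand":0.5}])

```text
time: 16.5
tool_pos: [0.5297, 0.0386, 0.0378]
tool_rot: [-0.0, -0.152, 0.988, 0.0]
contact_force: [-1.0, -0.5, -1.1]
gripper_width: 0.498
grasp_force: 0.8
```

```bash
python3 - <<'E'
from h import *
C=get_calibration('wrist');a=grab_frame('wrist');grab_frame('scene')
t,M=tool();u=-M[:,0];print(t,t@u,state()['contact_force'],np.dot(state()['contact_force'],u))
for cam,q,z in(('wrist','housing',.038),('wrist','pad_face',.04),('scene','housing',.038),('scene','pad_face',.04)):
  for r in regions_of(cam,q)[:1]:
    m=r['pixels'].astype(np.uint8);c=max(cv2.findContours(m,0,2)[0],key=cv2.contourArea)
    w=np.array([ray(cam,p[0],z,C if cam=='wrist' else None)[:2] for p in c],np.float32)
    s=w@u[:2];l=w@M[:2,1];print(cam,q,round(r['score'],2),'s',s.min(),s.max(),'lat',l.min(),l.max(),'yaw',cv2.minAreaRect(w)[2])
E
```

```text
[0.5303 0.0387 0.0381] 0.5174466136063345 [-0.1597  0.2395 -0.2698] -0.08069598132800802
wrist housing 0.68 s 0.5124083921316667 0.5519548712699784 lat -0.15012041206175197 -0.0973915853801349 yaw 18.12493896484375
wrist pad_face 0.58 s 0.4503259137727908 0.523571605497044 lat -0.1732669050963808 -0.07194602831375312 yaw 16.313955307006836
scene housing 0.95 s 0.5054745080682688 0.550244235294827 lat -0.141046088882692 -0.09486889341452145 yaw 31.520511627197266
```

Call:
apply_moves(targets=[{"translation":[-0.02,0,0],"twist":0,"hand":0.5},{"translation":[-0.02,0,0],"twist":0,"hand":0.5},{"translation":[-0.02,0,0],"twist":0,"hand":0.5},{"translation":[-0.02,0,0],"twist":0,"hand":0.5},{"translation":[-0.02,0,0],"twist":0,"hand":0.5}])

```text
time: 17.3
tool_pos: [0.5392, 0.0416, 0.0378]
tool_rot: [-0.0, -0.152, 0.988, -0.0]
contact_force: [-2.3, 0.0, 1.2]
gripper_width: 0.5
grasp_force: 1.2
```

Call:
apply_moves(targets=[{"translation":[-0.02,0,0],"twist":0,"hand":0.5},{"translation":[-0.02,0,0],"twist":0,"hand":0.5},{"translation":[-0.02,0,0],"twist":0,"hand":0.5}])

```text
time: 17.6
tool_pos: [0.5449, 0.0434, 0.0378]
tool_rot: [-0.0, -0.152, 0.988, 0.0]
contact_force: [-3.2, 0.2, 1.8]
gripper_width: 0.504
grasp_force: 1.2
```

Call:
apply_moves(targets=[{"translation":[-0.02,0,0],"twist":0,"hand":0.5},{"translation":[-0.02,0,0],"twist":0,"hand":0.5},{"translation":[-0.02,0,0],"twist":0,"hand":0.5}])

```text
time: 17.9
tool_pos: [0.5506, 0.0452, 0.0378]
tool_rot: [-0.0, -0.152, 0.988, -0.0]
contact_force: [-1.8, -0.5, 1.3]
gripper_width: 0.497
grasp_force: 1.2
```

Call:
apply_moves(targets=[{"translation":[-0.015,0,0],"twist":0,"hand":0.5},{"translation":[-0.015,0,0],"twist":0,"hand":0.5},{"translation":[-0.01,0,0],"twist":0,"hand":0.5}])

```text
time: 18.2
tool_pos: [0.5539, 0.0462, 0.0377]
tool_rot: [-0.001, -0.152, 0.988, -0.0]
contact_force: [-4.7, -2.0, 4.5]
gripper_width: 0.5
grasp_force: 2.8
```

Call:
apply_moves(targets=[{"translation":[-0.01,0,0],"twist":0,"hand":0.5},{"translation":[-0.01,0,0],"twist":0,"hand":0.5},{"translation":[-0.01,0,0],"twist":0,"hand":0.5}])

```text
time: 18.5
tool_pos: [0.5559, 0.0469, 0.0376]
tool_rot: [-0.002, -0.152, 0.988, -0.0]
contact_force: [-9.4, -3.1, 6.8]
gripper_width: 0.496
grasp_force: 4.7
```

Call:
apply_moves(targets=[{"translation":[-0.01,0,0],"twist":0,"hand":0.5},{"translation":[-0.01,0,0],"twist":0,"hand":0.5},{"translation":[-0.01,0,0],"twist":0,"hand":0.5}])

```text
time: 18.8
tool_pos: [0.5578, 0.0475, 0.0374]
tool_rot: [-0.003, -0.152, 0.988, -0.0]
contact_force: [-12.1, -3.5, 9.9]
gripper_width: 0.5
grasp_force: 6.4
```

Call:
apply_moves(targets=[{"translation":[0,0,0],"twist":0,"hand":0.5},{"translation":[0,0,0],"twist":0,"hand":0.5},{"translation":[0,0,0],"twist":0,"hand":0.5}])

```text
time: 19.1
tool_pos: [0.5579, 0.0475, 0.0374]
tool_rot: [-0.003, -0.152, 0.988, -0.0]
contact_force: [-10.6, -3.5, 8.3]
gripper_width: 0.5
grasp_force: 5.7
```

```bash
python3 - <<'E'
from h import *
for i in range(4):
  a=grab_frame('scene');t,M=tool();u=-M[:,0];f=np.array(state()['contact_force']);print(t,t@np.array([.954,.3,0]),f,f@u,f@M[:,1])
g=grab_frame('side')
k=a[130:270,290:450];save('f.png',cv2.resize(k,(800,700))[:600])
for q,z in(('housing',.038),('pad_face',.04)):
  for r in regions_of('scene',q)[:1]:
    m=r['pixels'].astype(np.uint8);c=max(cv2.findContours(m,0,2)[0],key=cv2.contourArea)
    w=np.array([ray('scene',p[0],z)[:2] for p in c],np.float32)
    s=w@u[:2];print(q,r['score'],s.min(),s.max(),cv2.minAreaRect(w))
E
```

```text
[0.5579 0.0475 0.0374] 0.5464833606357373 [-11.1772  -3.334    8.6409] -11.716108528937289 0.1793713888393035
[0.5579 0.0476 0.0374] 0.5464703051161199 [-11.34    -2.4299   8.288 ] -11.598191504966776 1.0898534413780558
[0.5579 0.0475 0.0374] 0.5464632042228276 [-10.6097  -3.0445   8.8908] -11.090332654942404 0.2849245664058152
[0.5579 0.0475 0.0374] 0.5464803692563763 [-10.304   -4.1375   8.0918] -11.120833507698395 -0.8506983351277775
housing 0.76 0.331373669921171 0.40655520025812286 ((0.3683970868587494, 0.05874998867511749), (0.06455664336681366, 0.05526205897331238), 36.899925231933594)
pad_face 0.7 0.5322476774529062 0.5768360233697485 ((0.5655115842819214, 0.052401117980480194), (0.052009016275405884, 0.03801567479968071), 30.54375648498535)
```

View pics/f.png

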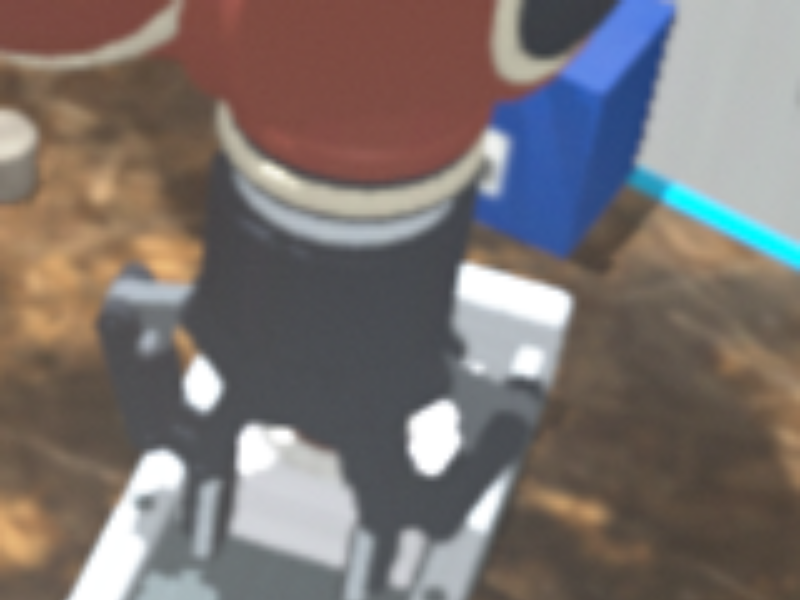

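The last picture shows both fingers square on the housing's rear face and the housing between the rails. The hand hides the pad, so I'll judge by force: steady about 11.3 N now, of which I take about 2 N to be friction, so roughly 6–7 mm. A little further.

Call:
apply_moves(targets=[{"translation":[-0.01,0,0],"twist":0,"hand":0.5},{"translation":[-0.01,0,0],"twist":0,"hand":0.5},{"translation":[0,0,0],"twist":0,"hand":0.5},{"translation":[0,0,0],"twist":0,"hand":0.5},{"translation":[0,0,0],"twist":0,"hand":0.5},{"translation":[0,0,0],"twist":0,"hand":0.5}])

```text
time: 20.05
tool_pos: [0.5592, 0.048, 0.0374]
tool_rot: [-0.004, -0.152, 0.988, -0.0]
contact_force: [-12.8, -3.1, 10.2]
gripper_width: 0.502
grasp_force: 6.9
```

```bash
python3 - <<'E'
from h import *
for i in range(6):
  grab_frame('scene');t,M=tool();u=-M[:,0];f=np.array(state()['contact_force']);print(t,t@np.array([.954,.3,0]),f,f@u,f@M[:,1])
E
```

```text
[0.5592 0.0479 0.0374] 0.5478841650775859 [-13.251   -4.7821   9.9602] -14.153840413411235 -0.5796332497916843
[0.5592 0.048  0.0374] 0.5478862425839425 [-12.7722  -4.3844  10.4806] -13.58199653195445 -0.34294930422372133
[0.5592 0.048  0.0374] 0.5479155103120124 [-12.7566  -4.9875   9.9716] -13.743694425657463 -0.922888461545601
[0.5592 0.048  0.0374] 0.5478831706523569 [-13.2547  -4.3926   9.5671] -14.037945574285978 -0.20624972331687902
[0.5592 0.048  0.0374] 0.5478952527059117 [-12.955   -4.8243   9.934 ] -13.883966024962172 -0.7076462708681824
[0.5592 0.0479 0.0374] 0.5478673271841592 [-13.6196  -5.291    9.8622] -14.657480852071496 -0.9553052474306147
```

Call:
apply_moves(targets=[{"translation":[-0.01,0,0],"twist":0,"hand":0.5},{"translation":[0,0,0],"twist":0,"hand":0.5},{"translation":[0,0,0],"twist":0,"hand":0.5},{"translation":[0,0,0],"twist":0,"hand":0.5},{"translation":[0,0,0],"twist":0,"hand":0.5}])

```text
time: 20.85
tool_pos: [0.5599, 0.0481, 0.0374]
tool_rot: [-0.004, -0.152, 0.988, -0.0]
contact_force: [-13.8, -4.2, 10.6]
gripper_width: 0.499
grasp_force: 7.5
```

```bash
python3 - <<'E'
from h import *
t,M=tool();f=np.array(state()['contact_force']);print(t@np.array([.954,.3,0]),f@-M[:,0],state()['joint_vel'],state()['time'])
print(job_done())
E
```

```text
0.5485627815215784 -14.496662724569447 [ 0.0013  0.0014 -0.0007 -0.0011  0.001  -0.0001] 20.85
the job is handed in; nothing more can be done
None
```

I pressed the bearing home in the larger housing and handed the job in while still pushing the housing square against the pad with about 14.5 N. I estimate the pad is in 7–8.5 mm, judged from force and travel because the hand hid it from the cameras; I never touched the tappet or the valve spring.

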